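# Close the cleaning pot

## Task

Close the blue parts-cleaning pot. First pick up the pliers that lie across its mouth and lay them flat on the bench, before you move the cover. Then slide the round metal cover along the pot's ledge, without lifting it off, until it drops into the mouth, and press it down past the spring catches until its flange sits fully home and level all round; press firmly but not brutally (well under 45 N), and leave the multimeter, the battery pack and the yellow nut alone.

Things in the scene. Friction and masses are not known exactly. Their poses are not given: they have to be found in the camera images.
- pot: Heavy blue steel box, fixed. Flat top (deck) 60 mm above the bench with a round mouth of 75 mm diameter near one end; the rest is a draining ledge flush with the mouth's rim. Origin on the bench straight under the mouth's centre; x points from the ledge to the mouth (the way to slide the cover), z up. The deck spans x -172 to +60 mm, y -59 to +59 mm.
- mouth (a point): Centre of the mouth at deck height. Three brass spring catches with round tips, tops 2 mm below the deck, stand 3 mm into the mouth at +60, -60 and 180 degrees from the pot's x. Unpressed they hold the cover some 6 mm too high, level or askew; it takes 10 to 22 N slowly straight down on the middle of the cover to pass them all.
- cover: Round aluminium cover, about 0.2 kg: flange 104 mm across, 5 mm thick; below it a plug 71.5 mm across, 10 mm high, its foot tapering to 70 mm. Origin at the centre of the plug's underside, z up. At first it stands on its plug on the ledge, flange underside 10 mm above the deck, 104 to 112 mm from the mouth's centre. Home: flange flat on the deck, origin 10 mm below the deck.
- cover_top (a point): Middle of the cover's flat top, a red spot, 15 mm above the cover's origin. Pushed along the deck the cover stays level until 13 mm from the mouth's centre; there its front dips onto the far rim (tilt 0.1 rad); slide it on, and it drops onto the catches (a hard push may even seat it) and the mouth's far wall stops the plug.
- pliers: Combination pliers with red handles, closed and rigid, 57 x 152 x 14 mm, 0.15 kg, lying flat across the pot's mouth. Origin at the middle of the length on the underside, z up; the handles run along +y and spread to 57 mm, the jaws point to -y; the pivot is at y = -34 mm. Grasp across the width (along x) at y = -10 to -34 mm, where they are about 25 to 35 mm wide.
- multimeter: Yellow and black multimeter, 134 x 69 x 46 mm, a bystander. Origin at the centre of its underside.
- battery_pack: Black battery pack, 63 x 98 x 43 mm, a bystander. Origin at the centre of its underside.
- big_nut: Yellow plastic nut, 38 x 43 x 20 mm, a bystander. Origin at the centre of its underside.
Not all that is in view belongs to the job. There is more than one size of the cover; the job needs the larger.

How it is judged (in metres and radians):
On the way, in this order (a step that is already met when the one before it is completed fails the run):
1. the pliers are held in the fingers, lifted at least 20 mm clear of the pot, with the cover not yet moved (30 mm) (height (world z) of pliers above 0.08 m and contact force between the fingers and pliers above 0.5 N and distance of cover from where it was at the start of the episode below 0.03 m), for 0.1 s.
2. the pliers lie flat on the bench and the cover is still on the ledge (height (world z) of pliers below 0.012 m and angle between pliers's own z axis and vertical below 0.15 rad and linear speed of pliers below 0.02 m/s and distance of cover from where it was at the start of the episode below 0.03 m), for 0.2 s.
3. the cover is home in the mouth (z of cover in the frame of pot below 0.0525 m and horizontal distance between cover and mouth below 0.004 m and angle between cover's own z axis and vertical below 0.025 rad), for 0.2 s.
At the end, for the whole second after the job is handed in: The cover's flange lies on the pot's deck (origin less than 52.5 mm above the pot's underside, that is within 2.5 mm of home), within 4 mm of the mouth's centre and level within 0.025 rad; the pliers lie flat (within 0.15 rad) on the bench (origin below 12 mm); both at rest (all of step 3 and height (world z) of pliers below 0.012 m and angle between pliers's own z axis and vertical below 0.15 rad and linear speed of each of pliers, cover below 0.02 m/s); the robot touches nothing.
It fails at once if the cover is pressed or pushed with more than 45 N (contact force between the fingers and cover above 45 N).
It fails at once if the cover is lifted off the deck by more than 25 mm or falls off the pot (height (world z) of cover above 0.085 m or height (world z) of cover below 0.035 m).
It fails at once if a bystander is moved by more than 25 mm (distance of any of multimeter, battery_pack, big_nut from where it was at the start of the episode above 0.025 m).
It also fails if it takes over 64 s, if anything falls off the work surface, if the arm or the gripper's body presses on something with over 40 N, if the wrist force passes 120 N, or if a joint passes its speed limit or range.

## Robot

A 7-joint arm with a two-finger parallel gripper is mounted at the origin on a cart in front of the work surface, level with it; the furniture and walls round the work are solid. World frame = base frame: x ahead of the robot, y to its left, z up, the work surface at z = 0. Lengths are in mm, angles in degrees, forces in N, time in s.
With the tool pointing down it reaches from about 400 to 850 mm from the base axis. Payload 4.4 kg.
Tool frame: the origin (TCP) lies midway between the tips of the shut fingers; the grasp point (between the pads) lies 19 mm behind it (manip.hold_point_z is the z of the grasp point in the tool frame, in mm); z points along the fingers, y is the line along which they close (so a half turn about z gives the same grasp; the last joint's range is limited). The gripper opens to 94 mm and grips with 3 to 60 N. Pads are 16 mm wide; open, the fingers measure 119 mm over their backs; the gripper's body (75 mm by 177 mm) begins 78 mm behind the grasp point.
Start: joints at [69.397, 36.005, 2.206, 86.941, -1.547, 57.084, -1.146], TCP at [188.263, -622.154, 205.478] pointing down, gripper open.
Joint ranges: [-175.42, 175.42], [-21.48, 121.26], [-71.46, 75.88], [10.55, 141.38], [-63.04, 243.04], [13.31, 113.54], [-168.57, 168.57]. Speed limits (degrees/s): [147.25, 147.25, 180, 180, 180, 180, 180].

## Interface

Orientations are given as [roll, pitch, yaw] about the fixed x, y, z axes, in that order (R = Rz(yaw) Ry(pitch) Rx(roll)).
In Python, from plant import manip gives the robot as it stands.
- The arm moves only by the tool apply_moves, never from a script. Its argument "series" is a list of rows, each a list of 7 numbers: the shift along the tool's x, y, z in m, then the turn, a rotation vector about the tool's x, y, z in rad, then the opening, from 0 (shut) to 1 (fully open). In form: [[dx, dy, dz, wx, wy, wz, grip], ...]. A call has exactly 10 rows; each row is the pose to reach, as a shift and turn from the pose commanded when the call began, along the tool's axes at that moment; what a row does not reach only later rows make up. A row lasts 1/8 s, in which the tool goes at most 62.5 mm and 10.7 degrees, less where a joint would pass 70% of its speed; a pose out of reach is approached as far as the arm can. A call with a gripper value outside its range is refused whole. The fingers move at their own pace and stop on an object; "newtons" is the grip in N (left out, the last holds). Time passes only in rows, so rows that repeat a pose let the fingers close, or fill a call up. It gives the time, the measured TCP pose, the force, the opening and the grip force at its end, in the units of the state.
- manip.get_obs(): the state, without advancing time (a new reading comes with each control period).
- manip.capture(name): name is "scene" or "top" or "wrist"; returns a dict with "img" (400x640x3 uint8, red, green, blue), "intrinsics" (3x3 intrinsics, pixels), "R" (3x3) and "t" (3): a world point X has camera coordinates R X + t; the wrist camera has in their place "tool_from_camera" (4x4, takes a point from camera to tool coordinates, whose origin is the TCP and whose axes are the flange's). Camera axes: x right, y down, z forward; pixel columns grow to the right and rows downward; lengths in mm; the calibration is good to about 2 mm. The wrist camera is an equidistant fisheye: a pixel r from the principal point sees the ray r / f radians off the axis. A picture is of the moment at which its call begins: read the wrist's pose just before it. There is no depth.
- manip.hand_in(): hands the job in; it is judged then, once.
The state is a dict: "time": time; "qpos": joint angles; "joint_vel": joint speeds; "effort": joint torques, N m; "tcp_pos": TCP position; "tcp_rot": TCP orientation; "ft_force": force on the tool from outside, world axes, zero at the start; "wrist_torque": the same for the moment, N m; "opening": finger opening in mm; "finger_force": force on a finger pad.
Only numpy, scipy, OpenCV 4.12 (cv2) and the standard library are available. Lean on these libraries where they do the work, as an engineer would, in place of code of your own. Each camera call takes 0.05 s, during which the arm holds its last target. There are 200 camera calls.

## Working session

There is one attempt and no reset: what is moved stays moved. The work goes in short steps, Python scripts to look and compute and a tool call to move; the robot and the scene stay as the last step left them, time stands still between calls to the robot, and variables do not carry over. Pictures are saved under pics/ and viewed, at most 10 in all, crops included, and the job is handed in when it is done.

Besides the shell and the picture viewer there is one more tool, called after "Emit:" by a JSON object that holds its "method" and its "body", one argument or row to a line. apply_moves: Moves the arm, as the interface text tells. Its arguments: {"type":"object","properties":{"series":{"type":"array","items":{"type":"array","items":{"type":"number"}}},"newtons":{"type":"number"}},"required":["series"]}

```bash
ls; mkdir -p pics; cat > h.py <<'E'
import numpy as np, cv2
from plant import manip
from scipy.spatial.transform import Rotation as Ro
def cap(n,f=None):
    c=manip.capture(n)
    if f: cv2.imwrite('pics/'+f,cv2.cvtColor(c['img'],cv2.COLOR_RGB2BGR))
    return c
def ray(c,u,v):
    K=np.array(c['intrinsics']);R=np.array(c['R']);t=np.array(c['t'])
    d=R.T@np.linalg.solve(K,[u,v,1.]); return -R.T@t,d
def onz(c,u,v,z):
    o,d=ray(c,u,v); return (o+d*(z-o[2])/d[2]).round(1)
def proj(c,X):
    p=np.array(c['intrinsics'])@(np.array(c['R'])@np.array(X,float)+np.array(c['t']));return (p[:2]/p[2]).round(1)
E
python3 - <<'E'
from h import *
import pickle
o=manip.get_obs();print({k:np.round(v,2) for k,v in o.items()}, manip.hold_point_z)
a=cap('top','top0.png');b=cap('scene','scene0.png');pickle.dump((a,b),open('c0.pkl','wb'))
print(a['intrinsics'],a['R'],a['t'])
cv2.imwrite('pics/both.png',cv2.resize(np.vstack([cv2.imread('pics/top0.png'),cv2.imread('pics/scene0.png')]),(480,600)))
E
```

```text
pics
{'time': np.float64(0.0), 'qpos': array([69.39, 36.06,  2.2 , 86.99, -1.55, 57.08, -1.15]), 'joint_vel': array([-0.02, -0.02,  0.07,  0.1 , -0.05,  0.02,  0.01]), 'effort': array([-0.000e+00, -5.497e+01,  1.140e+00, -1.866e+01, -5.000e-02,
        2.000e-02,  0.000e+00]), 'tcp_pos': array([ 188.09, -621.51,  204.56]), 'tcp_rot': array([-179.89,    0.  ,   16.84]), 'ft_force': array([ 1.  , -0.05,  0.8 ]), 'wrist_torque': array([-0.02, -0.03,  0.01]), 'finger_force': np.float64(0.0), 'opening': np.float64(93.96)} -18.8
[[430.46627499   0.         324.19615572]
 [  0.         430.46627499 194.46481312]
 [  0.           0.           1.        ]] [[ 0.00571622 -0.99992585 -0.01075307]
 [-0.98381335 -0.00369747 -0.17915807]
 [ 0.17910503  0.01160312 -0.98376153]] [169.38970316 502.23913444 988.21832805]
```

View pics/top0.png

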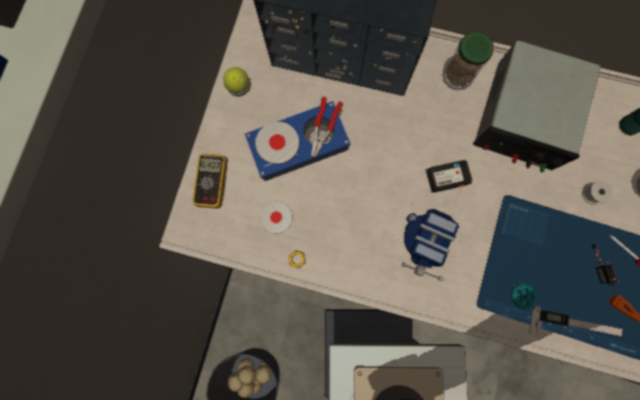

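View pics/scene0.png

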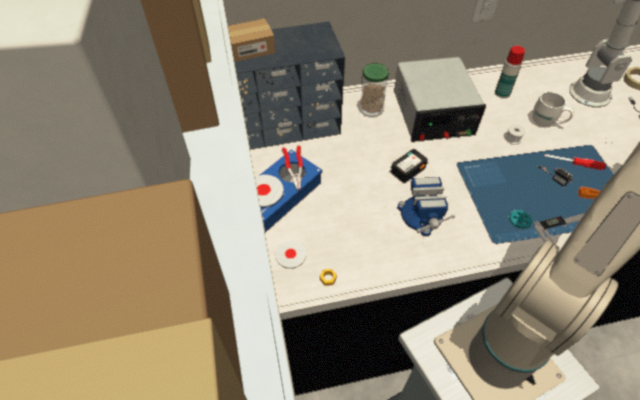

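Top view: the larger cover, with its red spot at (277,142), stands on the blue pot's ledge. A smaller cover lies on the bench at (276,217). The pliers lie across the mouth near (322,128), with handles towards (330,102) and jaws towards (315,155). Multimeter (209,181), nut (297,259), battery (449,176). The one on the ledge fits the description; I'll measure and confirm in a crop.

```bash
cat > m.py <<'E'
from h import *
import pickle
a,b=pickle.load(open('c0.pkl','rb'))
for n,c in (('top',a),('scene',b)):
    h=cv2.cvtColor(c['img'],cv2.COLOR_RGB2HSV)
    red=((h[...,0]<6)|(h[...,0]>172))&(h[...,1]>130)&(h[...,2]>90)
    k,l,s,ce=cv2.connectedComponentsWithStats(red.astype(np.uint8))
    for i in range(1,k):
        if s[i,4]>25: print(n,'red',ce[i].round(1),s[i],onz(c,*ce[i],75),onz(c,*ce[i],15))
    blue=(h[...,0]>108)&(h[...,0]<125)&(h[...,1]>140)&(h[...,2]>60)
    k,l,s,ce=cv2.connectedComponentsWithStats(blue.astype(np.uint8))
    for i in range(1,k):
        if s[i,4]>150: print(n,'blue',ce[i].round(1),s[i])
x0,y0=225,85
im=cv2.cvtColor(a['img'],cv2.COLOR_RGB2BGR)[y0:y0+110,x0:x0+145]
cv2.imwrite('pics/crop0.png',cv2.resize(im,None,fx=5.4,fy=5.4,interpolation=cv2.INTER_CUBIC))
E
python3 m.py
```

```text
top red [320.3 112. ] [314  97  12  30 150] [699.  181.9  75. ] [722.2 183.3  15. ]
top red [334.1 116.2] [327 102  16  29 150] [688.3 148.5  75. ] [710.9 147.9  15. ]
top red [276.7 141.7] [269 135  16  15 190] [624.  285.7  75. ] [642.7 293.3  15. ]
top red [275.7 216.9] [270 212  12  11 100] [442.9 283.5  75. ] [450.6 291.   15. ]
top blue [288.7 143.8] [248 108  70  67 926]
top blue [335.  139.6] [319 119  28  36 348]
scene red [515.9  54.8] [507  46  18  19 251] [ 762.8 -700.6   75. ] [ 817.8 -775.3   15. ]
scene red [299.  156.6] [297 146   6  21  82] [682.5 149.8  75. ] [732.6 127.4  15. ]
scene red [286.2 158.1] [282 148   9  21  87] [693.7 183.5  75. ] [744.4 163.2  15. ]
scene red [589.3 163.1] [573 158  33  12 230] [ 294.6 -548.7   75. ] [ 320.9 -614.1   15. ]
scene red [263.2 189.2] [257 184  14  11 116] [622.3 283.6  75. ] [668.7 269.5  15. ]
scene red [290.2 253.1] [285 249  11   9  81] [414.4 304.   75. ] [448.  291.1  15. ]
```

View pics/crop0.png

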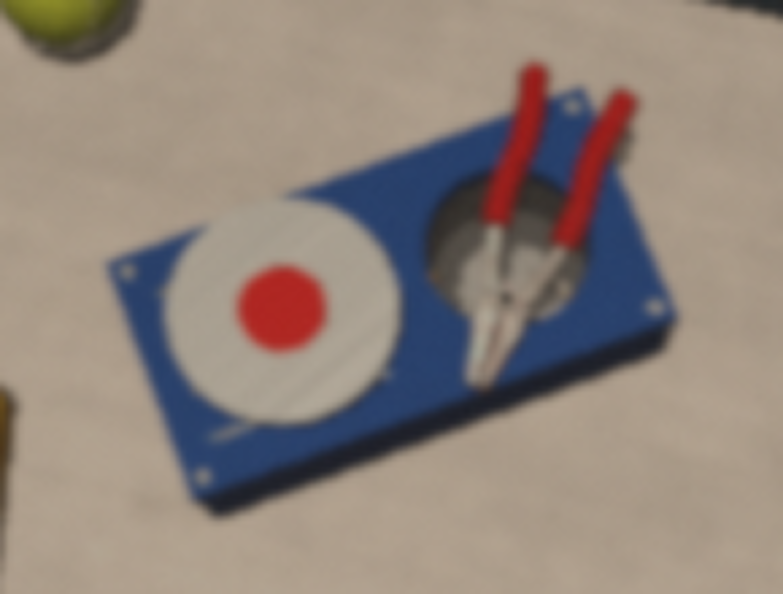

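The crop confirms that the large cover with its red spot is on the pot's ledge at crop (282,309). The mouth is centred near (508,248). The pliers' tip is at (482,388), and their handle ends are at (535,68) and (625,95).

```bash
cat > m2.py <<'E'
from h import *
import pickle
a,b=pickle.load(open('c0.pkl','rb'))
def P(x,y,z): return onz(a,225+(x+.5)/5.4-.5,85+(y+.5)/5.4-.5,z)
C=np.array([P(*p,60) for p in [(108,263),(580,88),(676,320),(193,497)]]); print(C)
# local corners: back-left (ledge end) etc
L=np.array([[-172,59],[60,59],[60,-59],[-172,-59]],float)
def fit(L,C):
    lc,cc=L.mean(0),C[:,:2].mean(0);U,S,V=np.linalg.svd((L-lc).T@(C[:,:2]-cc));R=V.T@U.T
    return R,cc-R@lc
R,t=fit(L,C);print('yaw',np.degrees(np.arctan2(R[1,0],R[0,0])),np.linalg.det(R),'mouth',t,'res',(L@R.T+t-C[:,:2]).round(1).tolist())
print('mouth direct',P(508,247,60))
cov=onz(a,276.7,141.7,75)[:2];print('cover in pot',R.T@(cov-t))
tip=P(482,388,67);h1=P(535,68,67);h2=P(625,95,67);m=(h1+h2)/2
ax=(m-tip)[:2];print('pliers tip',tip,h1,h2,np.linalg.norm(ax),'yaw of +y',np.degrees(np.arctan2(ax[1],ax[0])),'mid',(m+tip)/2)
ax/=np.linalg.norm(ax); ctr=((m+tip)/2)[:2]; print('grasp y=-22',ctr-22*ax,'in pot',R.T@(ctr-t))
h=cv2.cvtColor(a['img'],cv2.COLOR_RGB2HSV)
print(proj(a,[*t,60]),proj(b,[*t,60]))
# bench map around: find free place
for u,v in [(236,81),(209,181),(276,217),(297,259),(449,176),(340,60),(270,65),(405,90),(340,200),(420,240),(370,150)]: print((u,v),onz(a,u,v,0))
E
python3 m2.py
```

```text
[[649.8 366.6  60. ]
 [733.7 153.7  60. ]
 [623.7 110.4  60. ]
 [541.7 324.7  60. ]]
yaw -68.75304249561239 0.9999999999999998 mouth [657.51875861 186.65648162] res [[0.4, 1.7], [0.6, -1.6], [0.6, -1.0], [-1.5, 0.9]]
mouth direct [657.8 186.   60. ]
cover in pot [-104.55126153    4.68808368]
pliers tip [590.1 196.8  67. ] [740.4 174.2  67. ] [727.5 133.3  67. ] 150.1536712837885 yaw of +y -16.660867964104114 mid [662.025 175.275  67.   ]
grasp y=-22 [640.94859226 181.58253808] in pot [12.24085973  0.07542057]
[318.4 130.4] [291.1 170.9]
(236, 81) [814.1 407.4   0. ]
(209, 181) [543.4 464.5   0. ]
(276, 217) [452.3 292.1   0. ]
(297, 259) [349.1 238.    0. ]
(449, 176) [ 558.4 -142.5    0. ]
(340, 60) [874.  132.3   0. ]
(270, 65) [859.6 318.6   0. ]
(405, 90) [789.2 -38.1   0. ]
(340, 200) [495.9 132.6   0. ]
(420, 240) [396.9 -63.9   0. ]
(370, 150) [625.9  55.8   0. ]
```

```bash
cat >> h.py <<'E'
def go(X,yaw,o=None):
    "shift (m) and rotvec in tool axes from present pose to tool-down at X, yaw"
    o=manip.get_obs(); R=Ro.from_euler('xyz',o['tcp_rot'],degrees=True); T=Ro.from_euler('xyz',[180,0,yaw],degrees=True)
    d=R.inv().apply(np.array(X)-o['tcp_pos'])/1000
    print('at',np.round(o['tcp_pos'],1),np.round(o['tcp_rot'],1),'t',o['time'],'F',np.round(o['ft_force'],1),'open',o['opening'],o['finger_force'])
    print('shift',d.round(4),'turn',(R.inv()*T).as_rotvec().round(3))
E
python3 -c "
from h import *
go([641,181.6,205],163.3); go([460,-140,240],163.3)"
```

```text
at [ 188.1 -621.6  204.7] [-179.9   -0.    16.8] t 0.1 F [-0.4  0.1  0.5] open 94.34413240869114 0.0
shift [ 0.6661 -0.6376  0.0007] turn [-1.000e-03 -2.000e-03 -2.556e+00]
at [ 188.1 -621.6  204.7] [-179.9   -0.    16.8] t 0.1 F [-0.4  0.1  0.5] open 94.34413240869114 0.0
shift [ 0.3997 -0.3823 -0.0347] turn [-1.000e-03 -2.000e-03 -2.556e+00]
```

Emit:
{"method": "apply_moves", "body": {
  "series": [
    [0.04,-0.038,-0.01,0,0,-0.16,0.64],
    [0.08,-0.076,-0.02,0,0,-0.32,0.64],
    [0.12,-0.114,-0.03,0,0,-0.48,0.64],
    [0.16,-0.152,-0.03,0,0,-0.64,0.64],
    [0.2,-0.19,-0.03,0,0,-0.8,0.64],
    [0.24,-0.23,-0.03,0,0,-0.96,0.64],
    [0.28,-0.268,-0.03,0,0,-1.12,0.64],
    [0.32,-0.306,-0.03,0,0,-1.28,0.64],
    [0.36,-0.344,-0.03,0,0,-1.44,0.64],
    [0.4,-0.382,-0.03,0,0,-1.6,0.64]
  ],
  "newtons": 30
}}

```text
time: 1.35
tcp_pos: [461.0, -139.2, 235.4]
tcp_rot: [-180.0, 0.0, 108.8]
ft_force: [-0.1, 0.8, -0.4]
opening: 60.1
finger_force: 0.0
```

```bash
python3 -c "
from h import *
go([641,181.6,150],163.3); print(manip.get_obs()['qpos'].round(1))"
```

```text
at [ 461.  -139.2  235.4] [-180.     0.   108.8] t 1.35 F [-0.1  0.8 -0.4] open 60.1114623890192 0.0
shift [0.2458 0.2738 0.0853] turn [-0.     0.    -0.951]
[ 33.3  21.8 -27.1 110.3  12.6  50.8  18.7]
```

Emit:
{"method": "apply_moves", "body": {
  "series": [
    [0.031,0.034,0,0,0,-0.12,0.64],
    [0.061,0.068,0,0,0,-0.24,0.64],
    [0.092,0.103,0,0,0,-0.36,0.64],
    [0.123,0.137,0.01,0,0,-0.48,0.64],
    [0.154,0.171,0.02,0,0,-0.6,0.64],
    [0.184,0.205,0.03,0,0,-0.72,0.64],
    [0.215,0.24,0.04,0,0,-0.84,0.64],
    [0.246,0.274,0.05,0,0,-0.951,0.64],
    [0.246,0.274,0.06,0,0,-0.951,0.64],
    [0.246,0.274,0.06,0,0,-0.951,0.64]
  ]
}}

```text
time: 2.6
tcp_pos: [641.2, 178.1, 173.9]
tcp_rot: [-179.8, -0.1, 162.9]
ft_force: [0.8, -1.2, 0.2]
opening: 60.1
finger_force: 0.0
```

```bash
python3 -c "
from h import *
go([641,181.6,63],163.3); print(manip.get_obs()['qpos'].round(1)); cap('wrist','w1.png')"
```

```text
at [641.2 178.1 173.9] [-1.798e+02 -1.000e-01  1.629e+02] t 2.6 F [ 0.8 -1.2  0.2] open 60.11432821191972 0.0
shift [0.0009 0.0037 0.1109] turn [-0.003 -0.002 -0.006]
[  2.5  43.6 -37.5  85.2  28.6  61.3  31.6]
```

View pics/w1.png

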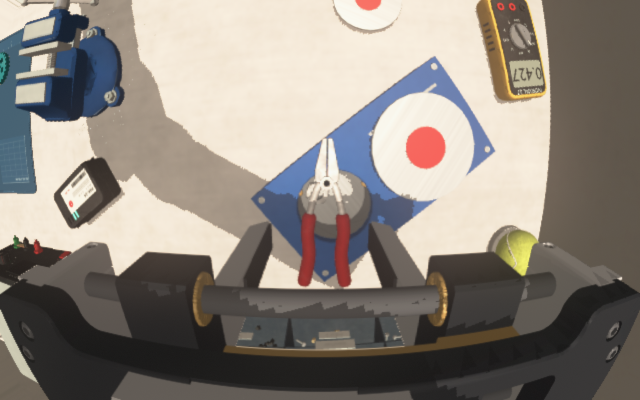

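The wrist view shows the pliers between the open fingers: pivot (326,183), jaw tip (327,140), handle ends (305,283) and (344,283). The mouth is near (335,205), and the cover's spot is at (425,147).

```bash
cat >> h.py <<'E'
def wrist(f=None):
    o=manip.get_obs(); c=cap('wrist',f); c['R0']=Ro.from_euler('xyz',o['tcp_rot'],degrees=True).as_matrix(); c['p0']=np.array(o['tcp_pos']); return c
def wz(c,u,v,z):
    K=np.array(c['intrinsics']); q=np.array([u-K[0,2],v-K[1,2]])/K[0,0]; th=np.hypot(*q)+1e-9
    d=np.array([*(q/th*np.sin(th)),np.cos(th)]); M=np.array(c['tool_from_camera'])
    d=c['R0']@M[:3,:3]@d; o=c['R0']@M[:3,3]+c['p0']; return (o+d*(z-o[2])/d[2]).round(1)
E
python3 - <<'E'
from h import *
import pickle
c=wrist(); pickle.dump(c,open('w1.pkl','wb'))
for n,u,v,z in [('pivot',326,183,72),('tip',327,140,67),('h1',305,283,67),('h2',344,283,67),('cover',425,147,75),('mouth',335,203,60)]: print(n,wz(c,u,v,z))
C=np.array([wz(c,*p,60)[:2] for p in [(494,150),(325,282),(252,198),(435,57)]]);print(C)
h=cv2.cvtColor(c['img'],cv2.COLOR_RGB2HSV); r=((h[...,0]<6)|(h[...,0]>172))&(h[...,1]>130)&(h[...,2]>90)
k,l,s,ce=cv2.connectedComponentsWithStats(r.astype(np.uint8))
for i in range(1,k):
    if s[i,4]>300: print(ce[i],s[i],wz(c,*ce[i],75))
# mouth edge: boundary points of dark grey vs blue
cv2.imwrite('pics/wcrop.png',cv2.resize(cv2.cvtColor(c['img'],4)[130:300,240:510],None,fx=2.9,fy=2.9,interpolation=cv2.INTER_CUBIC))
E
```

```text
pivot [631.1 186.8  72. ]
tip [593.6 199.2  67. ]
h1 [728.4 134.5  67. ]
h2 [740.6 173.9  67. ]
cover [624.4 285.5  75. ]
mouth [655.3 188.9  60. ]
[[650.3 367.6]
 [737.2 154. ]
 [626.3 111.7]
 [543.2 325.8]]
[425.20386785 146.10314263] [ 406  126   39   41 1241] [623.6 285.9  75. ]
[307.37102473 248.39811543] [299 213  16  72 849] [687.5 150.7  75. ]
[342.52470588 248.81411765] [335 214  16  72 850] [698.1 183.5  75. ]
```

View pics/wcrop.png

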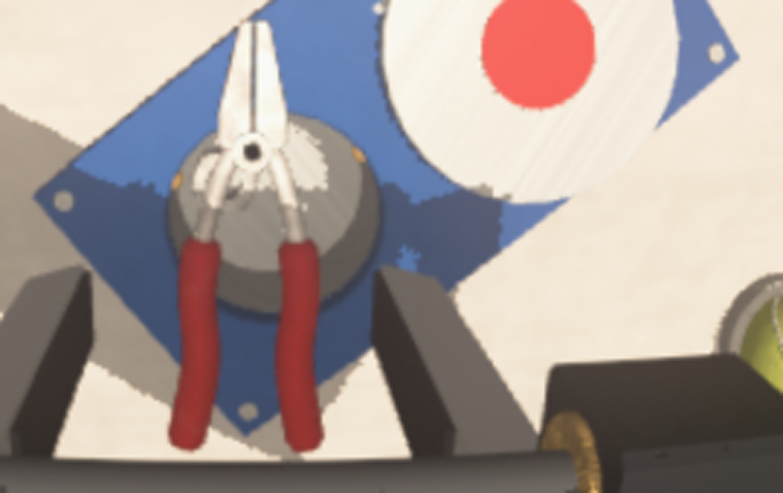

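The wrist crop agrees with the top view: pivot at crop (252,150), between the fingers. Next: descend, grip and lift.

Emit:
{"method": "apply_moves", "body": {
  "series": [
    [0.001,0.0045,0.02,0,0,-0.006,0.64],
    [0.001,0.0045,0.04,0,0,-0.006,0.64],
    [0.001,0.0045,0.06,0,0,-0.006,0.64],
    [0.001,0.0045,0.08,0,0,-0.006,0.64],
    [0.001,0.0045,0.095,0,0,-0.006,0.64],
    [0.001,0.0045,0.104,0,0,-0.006,0.64],
    [0.001,0.0045,0.109,0,0,-0.006,0.64],
    [0.001,0.0045,0.11,0,0,-0.006,0.64],
    [0.001,0.0045,0.11,0,0,-0.006,0.2],
    [0.001,0.0045,0.11,0,0,-0.006,0.0]
  ],
  "newtons": 30
}}

```text
time: 3.95
tcp_pos: [643.0, 184.3, 66.1]
tcp_rot: [180.0, 0.0, 163.3]
ft_force: [0.4, -0.4, -0.5]
opening: 43.8
finger_force: 0.0
```

Emit:
{"method": "apply_moves", "body": {
  "series": [
    [0,0,0,0,0,0,0],
    [0,0,0,0,0,0,0],
    [0,0,0,0,0,0,0],
    [0,0,-0.01,0,0,0,0],
    [0,0,-0.02,0,0,0,0],
    [0,0,-0.035,0,0,0,0],
    [0,0,-0.05,0,0,0,0],
    [0,0,-0.06,0,0,0,0],
    [0,0,-0.06,0,0,0,0],
    [0,0,-0.06,0,0,0,0]
  ]
}}

```text
time: 5.2
tcp_pos: [642.3, 183.9, 125.1]
tcp_rot: [-180.0, -0.0, 163.3]
ft_force: [-1.0, -0.4, -1.8]
opening: 31.5
finger_force: 29.3
```

```bash
python3 -c "
from h import *
go([620,15,124],163.3); cap('top','top2.png'); c=wrist('w2.png')
im=np.hstack([cv2.imread('pics/top2.png')[70:230,200:470],cv2.imread('pics/w2.png')[120:280,180:480]]);cv2.imwrite('pics/v2.png',cv2.resize(im,None,fx=1.4,fy=1.4))"
```

```text
at [642.3 183.9 125.1] [-180.    -0.   163.3] t 5.2 F [-1.  -0.4 -1.8] open 31.51058415095382 29.273537324625067
shift [-0.027  -0.1682  0.0012] turn [-0.001 -0.     0.001]
```

View pics/v2.png

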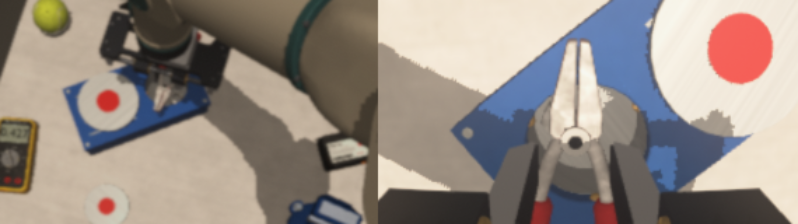

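The pliers are held and lifted: jaws at (575,80) in the right half, clear of the pot, cover unmoved. Now I'll carry them to the free bench at (620,15) and lower them.

Emit:
{"method": "apply_moves", "body": {
  "series": [
    [-0.004,-0.02,0,0,0,0,0],
    [-0.008,-0.05,0,0,0,0,0],
    [-0.013,-0.08,0,0,0,0,0],
    [-0.018,-0.11,0,0,0,0,0],
    [-0.022,-0.14,0,0,0,0,0],
    [-0.025,-0.16,0,0,0,0,0],
    [-0.027,-0.168,0.01,0,0,0,0],
    [-0.027,-0.168,0.03,0,0,0,0],
    [-0.027,-0.168,0.05,0,0,0,0],
    [-0.027,-0.168,0.06,0,0,0,0]
  ]
}}

```text
time: 6.55
tcp_pos: [619.1, 16.7, 63.1]
tcp_rot: [-180.0, -0.2, 163.5]
ft_force: [0.5, -0.2, -1.6]
opening: 30.8
finger_force: 29.3
```

Emit:
{"method": "apply_moves", "body": {
  "series": [
    [0,0,0.01,0,0,0,0],
    [0,0,0.02,0,0,0,0],
    [0,0,0.03,0,0,0,0],
    [0,0,0.038,0,0,0,0],
    [0,0,0.044,0,0,0,0],
    [0,0,0.048,0,0,0,0],
    [0,0,0.051,0,0,0,0],
    [0,0,0.052,0,0,0,0],
    [0,0,0.052,0,0,0,0],
    [0,0,0.052,0,0,0,0]
  ]
}}

```text
time: 7.8
tcp_pos: [620.5, 15.5, 13.7]
tcp_rot: [180.0, 0.0, 163.3]
ft_force: [-0.3, -0.1, 0.0]
opening: 31.6
finger_force: 29.3
```

Emit:
{"method": "apply_moves", "body": {
  "series": [
    [0,0,0.002,0,0,0,0],
    [0,0,0.004,0,0,0,0],
    [0,0,0.006,0,0,0,0],
    [0,0,0.007,0,0,0,0],
    [0,0,0.0075,0,0,0,0],
    [0,0,0.008,0,0,0,0],
    [0,0,0.008,0,0,0,0],
    [0,0,0.008,0,0,0,0],
    [0,0,0.008,0,0,0,0],
    [0,0,0.008,0,0,0,0]
  ]
}}

```text
time: 9.05
tcp_pos: [620.2, 15.5, 5.9]
tcp_rot: [-180.0, -0.0, 163.3]
ft_force: [-2.2, 0.6, 4.4]
opening: 31.4
finger_force: 29.6
```

Emit:
{"method": "apply_moves", "body": {
  "series": [
    [0,0,0,0,0,0,0.4],
    [0,0,0,0,0,0,0.6],
    [0,0,0,0,0,0,0.6],
    [0,0,0,0,0,0,0.6],
    [0,0,-0.02,0,0,0,0.6],
    [0,0,-0.05,0,0,0,0.6],
    [0,0,-0.09,0,0,0,0.6],
    [0,0,-0.13,0,0,0,0.6],
    [0,0,-0.17,0,0,0,0.6],
    [0,0,-0.19,0,0,0,0.6]
  ]
}}

```text
time: 10.3
tcp_pos: [621.4, 16.1, 199.6]
tcp_rot: [179.9, 0.2, 163.4]
ft_force: [-0.1, -0.2, 0.0]
opening: 56.4
finger_force: 0.0
```

```bash
python3 -c "
from h import *
go([560,150,215],163.3); cap('top','top3.png'); c=wrist('w3.png')
import pickle;pickle.dump(c,open('w3.pkl','wb'))
im=np.vstack([cv2.imread('pics/top3.png')[70:230,200:470].repeat(2,0).repeat(2,1)[:,:540],cv2.resize(cv2.imread('pics/w3.png')[:300],(540,253))]);cv2.imwrite('pics/v3.png',im)"
```

```text
at [621.4  16.1 199.6] [179.9   0.2 163.4] t 10.3 F [-0.1 -0.2  0. ] open 56.43467912579358 0.0
shift [ 0.0971  0.1107 -0.0156] turn [0.002 0.004 0.001]
```

View pics/v3.png

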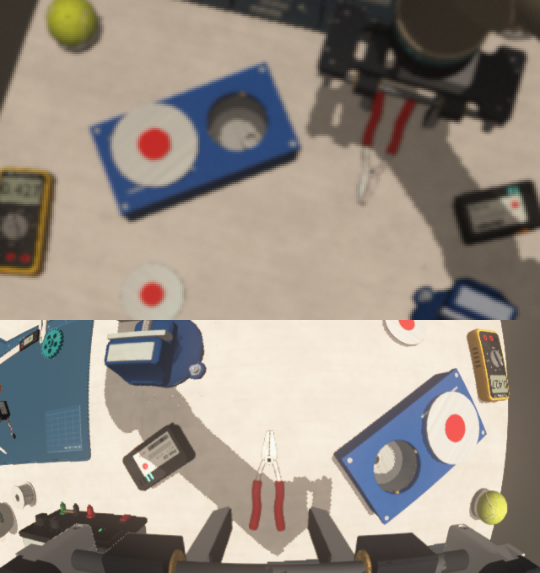

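The pliers lie flat on the bench at about (375,150) in the upper half, and the mouth is clear at (238,122). Next I'll measure the mouth rim and cover accurately.

```bash
cat > m3.py <<'E'
from h import *
import pickle
def circ(P):
    A=np.c_[2*P[:,:2],np.ones(len(P))];s=np.linalg.lstsq(A,(P[:,:2]**2).sum(1),rcond=None)[0];r=np.sqrt(s[2]+s[0]**2+s[1]**2)
    return s[:2].round(2),r.round(2),np.abs(np.hypot(*(P[:,:2]-s[:2]).T)-r).mean().round(2)
def run(c,f,name):
    h=cv2.cvtColor(c['img'],cv2.COLOR_RGB2HSV)
    blue=((h[...,0]>100)&(h[...,0]<128)&(h[...,1]>110)).astype(np.uint8)
    cs,hi=cv2.findContours(blue,cv2.RETR_CCOMP,cv2.CHAIN_APPROX_NONE)
    for q,i in zip(cs,hi[0]):
        if i[3]>=0 and cv2.contourArea(q)>250:
            P=np.array([f(c,u,v,60) for u,v in q[:,0]]); ok=np.ones(len(P),bool)
            for _ in range(5):
                ce,r,e=circ(P[ok]); d=np.abs(np.hypot(*(P[:,:2]-ce).T)-r); ok=d<np.quantile(d,.85)
            print(name,'hole px',q[:,0].mean(0).round(1),'circle',ce,r,e)
    red=(((h[...,0]<8)|(h[...,0]>170))&(h[...,1]>110)&(h[...,2]>90)).astype(np.uint8)
    k,l,s,ce=cv2.connectedComponentsWithStats(red)
    for i in range(1,k):
        if s[i,4]>60 and abs(f(c,*ce[i],75)[0]-624)<60 and abs(f(c,*ce[i],75)[1]-250)<90: print(name,'spot',f(c,*ce[i],75),s[i,4])
c=pickle.load(open('w3.pkl','rb')) if 0 else None
if __name__=='__main__':
    run(cap('top'),onz,'top'); run(wrist(),wz,'wrist'); run(cap('scene'),onz,'scene')
E
python3 m3.py
```

```text
top hole px [318.6 131.1] circle [656.14 186.35] 38.43 0.49
top spot [624.  285.8  75. ] 203
wrist hole px [472.2 175.7] circle [657.55 186.73] 38.62 0.3
wrist spot [623.6 285.4  75. ] 612
scene hole px [291.4 172.1] circle [652.07 187.4 ] 37.46 0.72
scene spot [622.5 283.1  75. ] 125
```

```bash
python3 -c "
from h import *
go([600,357,150],108.5)"
```

```text
at [619.7  15.2 195.1] [-180.    -0.   163.3] t 10.55 F [ 1.  -0.3 -0.9] open 56.57138676691461 0.0
shift [0.1169 0.3219 0.045 ] turn [-0.001 -0.     0.957]
```

Emit:
{"method": "apply_moves", "body": {
  "series": [
    [0.012,0.035,0,0,0,0.11,0.53],
    [0.025,0.07,0,0,0,0.22,0.53],
    [0.038,0.105,0,0,0,0.33,0.53],
    [0.051,0.14,0,0,0,0.44,0.53],
    [0.065,0.18,0.01,0,0,0.56,0.53],
    [0.08,0.22,0.02,0,0,0.68,0.53],
    [0.094,0.26,0.03,0,0,0.8,0.53],
    [0.108,0.295,0.04,0,0,0.9,0.53],
    [0.117,0.322,0.045,0,0,0.957,0.53],
    [0.117,0.322,0.045,0,0,0.957,0.53]
  ]
}}

```text
time: 11.8
tcp_pos: [598.1, 360.1, 148.4]
tcp_rot: [-179.8, -0.1, 108.8]
ft_force: [1.1, -0.2, 0.6]
opening: 49.5
finger_force: 0.0
```

```bash
python3 -c "
from h import *
go([600,357,65],108.5)"
```

```text
at [598.1 360.1 148.4] [-1.798e+02 -1.000e-01  1.088e+02] t 11.8 F [ 1.1 -0.2  0.6] open 49.499274038804295 0.0
shift [-0.0036  0.0011  0.0834] turn [-0.003 -0.001  0.005]
```

Emit:
{"method": "apply_moves", "body": {
  "series": [
    [0,0,0.02,0,0,0,0.53],
    [0,0,0.04,0,0,0,0.53],
    [0,0,0.055,0,0,0,0.53],
    [0,0,0.068,0,0,0,0.53],
    [0,0,0.076,0,0,0,0.53],
    [0,0,0.081,0,0,0,0.53],
    [0,0,0.083,0,0,0,0.53],
    [0,0,0.083,0,0,0,0.53],
    [0,0,0.083,0,0,0,0.53],
    [0,0,0.083,0,0,0,0.53]
  ]
}}

```text
time: 13.05
tcp_pos: [600.7, 357.6, 67.8]
tcp_rot: [180.0, -0.0, 108.5]
ft_force: [0.2, 0.2, -0.0]
opening: 49.9
finger_force: 0.0
```

```bash
python3 -c "
from h import *
go([674-17,187-.6,65],108.5)
go([657-.3168*53.6,186.6+.948*53.6,65],108.5)"
```

```text
at [600.7 357.6  67.8] [180.   -0.  108.5] t 13.05 F [ 0.2  0.2 -0. ] open 49.919535733193655 0.0
shift [-0.1802 -0.001   0.0028] turn [ 0.001 -0.     0.   ]
at [600.7 357.6  67.8] [180.   -0.  108.5] t 13.05 F [ 0.2  0.2 -0. ] open 49.919535733193655 0.0
shift [-0.1265 -0.0009  0.0028] turn [ 0.001 -0.     0.   ]
```

Emit:
{"method": "apply_moves", "body": {
  "series": [
    [-0.006,-0.001,0.002,0,0,0,0.53],
    [-0.013,-0.001,0.003,0,0,0,0.53],
    [-0.02,-0.001,0.003,0,0,0,0.53],
    [-0.03,-0.001,0.003,0,0,0,0.53],
    [-0.04,-0.001,0.003,0,0,0,0.53],
    [-0.05,-0.001,0.003,0,0,0,0.53],
    [-0.06,-0.001,0.003,0,0,0,0.53],
    [-0.068,-0.001,0.003,0,0,0,0.53],
    [-0.075,-0.001,0.003,0,0,0,0.53],
    [-0.08,-0.001,0.003,0,0,0,0.53]
  ]
}}

```text
time: 14.3
tcp_pos: [625.1, 281.0, 64.5]
tcp_rot: [180.0, -0.0, 108.5]
ft_force: [-0.2, 1.1, -0.4]
opening: 49.9
finger_force: 0.7
```

```bash
python3 -c "
from h import *
go([657-.3168*53.6,186.6+.948*53.6,65],108.5)
c=wrist('w4.png'); cap('top','top4.png')
import m3
m3.run(c,wz,'wrist')
im=np.hstack([cv2.resize(cv2.imread('pics/w4.png')[:300],(430,240)),cv2.imread('pics/top4.png')[90:210,210:380].repeat(2,0).repeat(2,1)]);cv2.imwrite('pics/v4.png',im)"
```

```text
at [625.1 281.   64.5] [180.   -0.  108.5] t 14.3 F [-0.2  1.1 -0.4] open 49.876355996575924 0.7490549236536026
shift [-0.046   0.0003 -0.0005] turn [ 0. -0. -0.]
wrist spot [644.4 221.9  75. ] 977
```

View pics/v4.png

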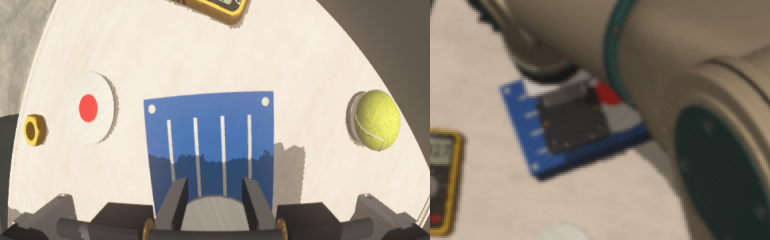

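The cover has been pushed along the ledge; its rim is in the finger cradle at (215,215) in the left half. I'll check the spot numerically.

```bash
cat > m4.py <<'E'
from h import *
from m3 import circ
def spot(c,f,name,z=75,lo=300):
    h=cv2.cvtColor(c['img'],cv2.COLOR_RGB2HSV)
    red=(((h[...,0]<8)|(h[...,0]>170))&(h[...,1]>110)&(h[...,2]>60)).astype(np.uint8)
    cs,_=cv2.findContours(red,cv2.RETR_EXTERNAL,cv2.CHAIN_APPROX_NONE)
    for q in cs:
        P=np.array([f(c,u,v,z) for u,v in q[:,0]]); m=P.mean(0)
        if cv2.contourArea(q)>30 and abs(m[0]-640)<50 and abs(m[1]-220)<70:
            print(name,cv2.boundingRect(q),'mean',m.round(1),'hull circle',circ(P), 'minenc',cv2.minEnclosingCircle(P[:,:2].astype(np.float32)))
if __name__=='__main__':
    spot(wrist(),wz,'wrist');spot(cap('top'),onz,'top');spot(cap('scene'),onz,'scene')
E
python3 m4.py
```

```text
wrist (290, 318, 60, 22) mean [644.5 221.8  75. ] hull circle (array([644.23, 222.74]), np.float64(14.28), np.float64(3.26)) minenc ((642.75, 226.75), 19.59459114074707)
top (292, 131, 14, 12) mean [635.3 234.8  75. ] hull circle (array([636.55, 233.6 ]), np.float64(14.15), np.float64(2.47)) minenc ((637.2039794921875, 232.57037353515625), 18.362314224243164)
```

Emit:
{"method": "apply_moves", "body": {
  "series": [
    [-0.004,0,0,0,0,0,0.53],
    [-0.008,0,0,0,0,0,0.53],
    [-0.012,0,0,0,0,0,0.53],
    [-0.016,0,0,0,0,0,0.53],
    [-0.02,0,0,0,0,0,0.53],
    [-0.023,0,0,0,0,0,0.53],
    [-0.026,0,0,0,0,0,0.53],
    [-0.029,0,0,0,0,0,0.53],
    [-0.032,0,0,0,0,0,0.53],
    [-0.034,0,0,0,0,0,0.53]
  ]
}}

```text
time: 15.8
tcp_pos: [635.9, 249.1, 64.6]
tcp_rot: [180.0, -0.0, 108.5]
ft_force: [-0.5, 2.7, 1.9]
opening: 50.1
finger_force: 1.2
```

Emit:
{"method": "apply_moves", "body": {
  "series": [
    [-0.001,0,0,0,0,0,0.53],
    [-0.002,0,0,0,0,0,0.53],
    [-0.003,0,0,0,0,0,0.53],
    [-0.004,0,0,0,0,0,0.53],
    [-0.005,0,0,0,0,0,0.53],
    [-0.006,0,0,0,0,0,0.53],
    [-0.006,0,0,0,0,0,0.53],
    [-0.006,0,0,0,0,0,0.53],
    [-0.006,0,0,0,0,0,0.53],
    [-0.006,0,0,0,0,0,0.53]
  ]
}}

```text
time: 17.05
tcp_pos: [637.5, 242.9, 64.4]
tcp_rot: [-180.0, 0.0, 108.5]
ft_force: [-0.8, 1.2, -0.1]
opening: 49.7
finger_force: 0.0
```

```bash
python3 m4.py; python3 -c "
from h import *
go([657-.3168*53.6,186.6+.948*53.6,65],108.5)"
```

```text
wrist (292, 318, 58, 18) mean [656.7 186.   75. ] hull circle (array([656.1 , 187.71]), np.float64(12.98), np.float64(3.48)) minenc ((655.286376953125, 190.1764373779297), 18.869569778442383)
top (309, 122, 16, 16) mean [655.  189.8  75. ] hull circle (array([654.94, 189.66]), np.float64(18.14), np.float64(0.97)) minenc ((654.8442993164062, 190.38388061523438), 19.68294334411621)
at [637.6 243.1  64.4] [-180.     0.   108.5] t 17.2 F [ 1.  -0.2 -0.2] open 49.58827396969263 0.001971852980204858
shift [-0.0062  0.0005 -0.0006] turn [-0.  0. -0.]
```

Emit:
{"method": "apply_moves", "body": {
  "series": [
    [-0.0005,0,0,0,0,0,0.53],
    [-0.001,0,0,0,0,0,0.53],
    [-0.0015,0,0,0,0,0,0.53],
    [-0.002,0,0,0,0,0,0.53],
    [-0.0025,0,0,0,0,0,0.53],
    [-0.003,0,0,0,0,0,0.53],
    [-0.0035,0,0,0,0,0,0.53],
    [-0.004,0,0,0,0,0,0.53],
    [-0.004,0,0,0,0,0,0.53],
    [-0.004,0,0,0,0,0,0.53]
  ]
}}

```text
time: 18.45
tcp_pos: [639.1, 239.8, 64.6]
tcp_rot: [180.0, -0.0, 108.5]
ft_force: [1.6, 2.0, -1.3]
opening: 50.0
finger_force: 1.1
```

```bash
python3 m4.py
```

```text
wrist (292, 318, 57, 17) mean [657.6 183.   75. ] hull circle (array([656.92, 185.12]), np.float64(12.68), np.float64(3.53)) minenc ((656.5823974609375, 186.887451171875), 18.553503036499023)
top (311, 122, 15, 16) mean [655.7 186.7  75. ] hull circle (array([655.85, 186.64]), np.float64(18.05), np.float64(1.21)) minenc ((655.5459594726562, 187.45518493652344), 19.74030876159668)
```

Emit:
{"method": "apply_moves", "body": {
  "series": [
    [0.005,0,0,0,0,0,0.53],
    [0.015,0,0,0,0,0,0.53],
    [0.025,0,0,0,0,0,0.53],
    [0.03,0,-0.03,0,0,0,0.3],
    [0.03,0,-0.06,0,0,0,0],
    [0.03,0,-0.09,0,0,0,0],
    [0.03,0,-0.11,0,0,0,0],
    [0.03,0,-0.12,0,0,0,0],
    [0.03,0,-0.12,0,0,0,0],
    [0.03,0,-0.12,0,0,0,0]
  ]
}}

```text
time: 19.85
tcp_pos: [628.8, 267.7, 183.3]
tcp_rot: [-179.9, 0.0, 108.5]
ft_force: [0.4, 0.5, -0.0]
opening: 0.3
finger_force: 0.0
```

```bash
python3 m4.py; python3 -c "
from h import *
go([656.6,186.6,90],108.5)
t=cap('top','top5.png');s=cap('scene','scene5.png')
r=lambda f,y,x:cv2.resize(cv2.imread('pics/'+f)[y:y+90,x:x+110],None,fx=3.6,fy=3.6,interpolation=2)
cv2.imwrite('pics/v5.png',np.hstack([r('top5.png',90,250),r('scene5.png',130,235)]))"
```

```text
top (310, 126, 10, 12) mean [648.4 197.2  75. ] hull circle (array([649.19, 196.62]), np.float64(11.09), np.float64(2.54)) minenc ((651.0, 194.39999389648438), 15.82223892211914)
scene (285, 165, 14, 9) mean [651.8 188.6  75. ] hull circle (array([651.7 , 188.23]), np.float64(16.55), np.float64(1.2)) minenc ((652.0043334960938, 187.71556091308594), 18.606178283691406)
at [629.  267.8 183.5] [-179.9    0.   108.5] t 20.0 F [ 0.3  0.2 -0. ] open 0.38602711290242814 0.0
shift [-0.0857  0.0006  0.0935] turn [-0.002  0.     0.   ]
```

View pics/v5.png

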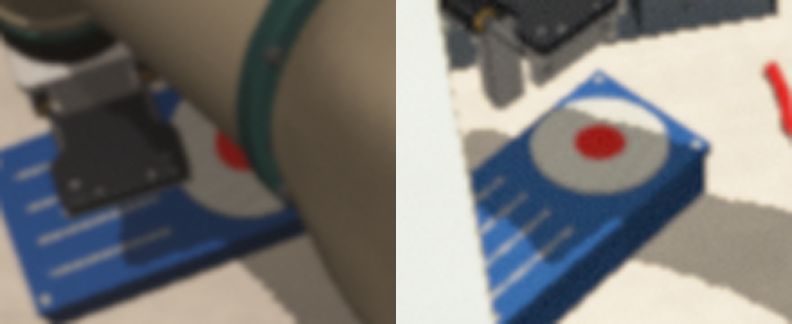

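The cover is centred over the mouth: spot at (600,142) in the right half, flange looking roughly level. Now I'll move over it with shut fingers and press slowly.

Emit:
{"method": "apply_moves", "body": {
  "series": [
    [-0.015,0,0.01,0,0,0,0],
    [-0.03,0,0.02,0,0,0,0],
    [-0.045,0,0.035,0,0,0,0],
    [-0.06,0,0.05,0,0,0,0],
    [-0.075,0.001,0.065,0,0,0,0],
    [-0.085,0.001,0.08,0,0,0,0],
    [-0.086,0.001,0.09,0,0,0,0],
    [-0.086,0.001,0.095,0,0,0,0],
    [-0.086,0.001,0.098,0,0,0,0],
    [-0.086,0.001,0.1,0,0,0,0]
  ]
}}

```text
time: 21.35
tcp_pos: [657.8, 187.6, 84.8]
tcp_rot: [180.0, -0.0, 108.6]
ft_force: [-0.4, 0.6, -0.7]
opening: 1.1
finger_force: 0.0
```

Emit:
{"method": "apply_moves", "body": {
  "series": [
    [0,0,0.002,0,0,0,0],
    [0,0,0.004,0,0,0,0],
    [0,0,0.006,0,0,0,0],
    [0,0,0.008,0,0,0,0],
    [0,0,0.01,0,0,0,0],
    [0,0,0.011,0,0,0,0],
    [0,0,0.012,0,0,0,0],
    [0,0,0.012,0,0,0,0],
    [0,0,0.012,0,0,0,0],
    [0,0,0.012,0,0,0,0]
  ]
}}

```text
time: 22.6
tcp_pos: [657.7, 186.8, 72.6]
tcp_rot: [180.0, -0.0, 108.5]
ft_force: [-0.6, -0.8, 0.0]
opening: 0.5
finger_force: 0.1
```

Emit:
{"method": "apply_moves", "body": {
  "series": [
    [0,0,0.0004,0,0,0,0],
    [0,0,0.0008,0,0,0,0],
    [0,0,0.0012,0,0,0,0],
    [0,0,0.0016,0,0,0,0],
    [0,0,0.002,0,0,0,0],
    [0,0,0.0024,0,0,0,0],
    [0,0,0.0028,0,0,0,0],
    [0,0,0.003,0,0,0,0],
    [0,0,0.003,0,0,0,0],
    [0,0,0.003,0,0,0,0]
  ]
}}

```text
time: 23.85
tcp_pos: [657.8, 186.9, 71.7]
tcp_rot: [180.0, 0.0, 108.5]
ft_force: [-4.3, -1.3, 13.4]
opening: 0.3
finger_force: 6.6
```

Emit:
{"method": "apply_moves", "body": {
  "series": [
    [0,0,0.0002,0,0,0,0],
    [0,0,0.0004,0,0,0,0],
    [0,0,0.0006,0,0,0,0],
    [0,0,0.0008,0,0,0,0],
    [0,0,0.001,0,0,0,0],
    [0,0,0.0012,0,0,0,0],
    [0,0,0.0014,0,0,0,0],
    [0,0,0.0014,0,0,0,0],
    [0,0,0.0014,0,0,0,0],
    [0,0,0.0014,0,0,0,0]
  ]
}}

```text
time: 25.1
tcp_pos: [657.8, 186.9, 71.5]
tcp_rot: [179.9, 0.0, 108.5]
ft_force: [-5.7, -2.6, 20.5]
opening: 0.4
finger_force: 9.8
```

Emit:
{"method": "apply_moves", "body": {
  "series": [
    [0,0,0.0002,0,0,0,0],
    [0,0,0.0004,0,0,0,0],
    [0,0,0.0006,0,0,0,0],
    [0,0,0.0008,0,0,0,0],
    [0,0,0.001,0,0,0,0],
    [0,0,0.0012,0,0,0,0],
    [0,0,0.0012,0,0,0,0],
    [0,0,0.0012,0,0,0,0],
    [0,0,0.0012,0,0,0,0],
    [0,0,0.0012,0,0,0,0]
  ]
}}

```text
time: 26.35
tcp_pos: [657.9, 187.0, 71.3]
tcp_rot: [179.9, 0.1, 108.5]
ft_force: [-7.4, -4.3, 25.9]
opening: 0.1
finger_force: 12.6
```

Emit:
{"method": "apply_moves", "body": {
  "series": [
    [0,0,-0.003,0,0,0,0],
    [0,0,-0.01,0,0,0,0],
    [0,0,-0.03,0,0,0,0],
    [-0.02,0,-0.05,0,0,0,0],
    [-0.04,0,-0.07,0,0,0,0],
    [-0.06,0,-0.085,0,0,0,0],
    [-0.075,0,-0.09,0,0,0,0],
    [-0.075,0,-0.09,0,0,0,0],
    [-0.075,0,-0.09,0,0,0,0],
    [-0.075,0,-0.09,0,0,0,0]
  ]
}}

```text
time: 27.6
tcp_pos: [680.7, 117.0, 156.2]
tcp_rot: [-179.9, -0.1, 108.6]
ft_force: [-0.1, -0.2, -0.6]
opening: 0.4
finger_force: 0.0
```

```bash
cat > m5.py <<'E'
from h import *
from m3 import circ
import pickle,m4
c=wrist('w6.png');s=cap('scene','scene6.png');t=cap('top','top6.png');pickle.dump((c,s,t),open('c6.pkl','wb'))
print(c['p0'])
for z in (71,75):
    m4.spot(c,wz,'wrist%d'%z,z);m4.spot(s,onz,'scene%d'%z,z);m4.spot(t,onz,'top%d'%z,z)
K=np.array(c['intrinsics'])
E
python3 m5.py
python3 - <<'E'
import cv2,numpy as np
w=cv2.imread('pics/w6.png');s=cv2.imread('pics/scene6.png')
a=cv2.resize(w[110:330,170:470],None,fx=1.6,fy=1.6,interpolation=2); b=cv2.resize(s[130:220,240:318],(305,352),interpolation=2)
cv2.imwrite('pics/v6.png',np.hstack([a,b]))
E
```

```text
[680.7205858  116.9608463  156.18679108]
wrist71 (298, 91, 46, 45) mean [656.2 189.6  71. ] hull circle (array([656.27, 189.49]), np.float64(19.03), np.float64(0.21)) minenc ((656.1788940429688, 189.4698486328125), 19.498157501220703)
scene71 (285, 165, 14, 9) mean [655.1 187.3  71. ] hull circle (array([655.04, 187.04]), np.float64(16.35), np.float64(1.15)) minenc ((655.3712158203125, 186.5447998046875), 18.469728469848633)
top71 (310, 122, 16, 16) mean [656.7 188.9  71. ] hull circle (array([656.69, 188.69]), np.float64(18.23), np.float64(0.58)) minenc ((656.6179809570312, 188.523193359375), 19.363346099853516)
wrist75 (298, 91, 46, 45) mean [656.2 189.5  75. ] hull circle (array([656.29, 189.4 ]), np.float64(18.75), np.float64(0.21)) minenc ((656.2182006835938, 189.37135314941406), 19.194311141967773)
scene75 (285, 165, 14, 9) mean [651.8 188.6  75. ] hull circle (array([651.83, 188.38]), np.float64(16.29), np.float64(1.15)) minenc ((652.0948486328125, 187.9073486328125), 18.410381317138672)
top75 (310, 122, 16, 16) mean [655.3 188.8  75. ] hull circle (array([655.31, 188.58]), np.float64(18.16), np.float64(0.56)) minenc ((655.227294921875, 188.46353149414062), 19.275676727294922)
```

View pics/v6.png

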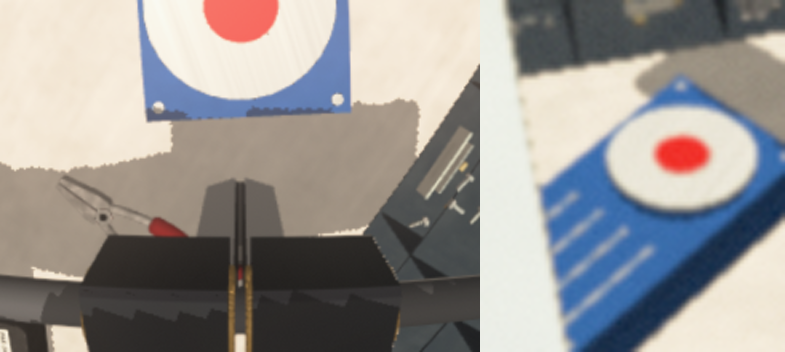

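The last picture shows the cover nearly over the mouth, spot at (240,5) left and (682,153) right. The gap under its rim and the spot, about 3 mm short of centre, suggest the plug's rear still stands on the mouth's edge. I'll push it further.

```bash
python3 -c "
from h import *
go([631,263,156],108.5)"
```

```text
at [681.2 116.4 156.6] [-180.    -0.   108.6] t 27.75 F [ 1.1 -0.7 -0.3] open 0.3564982977510536 0.0
shift [ 0.1549 -0.0009  0.0006] turn [-0.    -0.     0.001]
```

Emit:
{"method": "apply_moves", "body": {
  "series": [
    [0.03,0,0,0,0,0,0.2],
    [0.06,0,0,0,0,0,0.53],
    [0.09,0,0,0,0,0,0.53],
    [0.12,0,0,0,0,0,0.53],
    [0.145,0,0,0,0,0,0.53],
    [0.155,0,0.01,0,0,0,0.53],
    [0.155,0,0.03,0,0,0,0.53],
    [0.155,0,0.055,0,0,0,0.53],
    [0.155,0,0.075,0,0,0,0.53],
    [0.155,0,0.09,0,0,0,0.53]
  ]
}}

```text
time: 29.0
tcp_pos: [632.1, 261.1, 64.8]
tcp_rot: [-179.9, 0.0, 108.4]
ft_force: [-0.2, 0.2, -0.1]
opening: 50.0
finger_force: 0.0
```

Emit:
{"method": "apply_moves", "body": {
  "series": [
    [-0.004,0,0.001,0,0,0,0.53],
    [-0.008,0,0.001,0,0,0,0.53],
    [-0.012,0,0.001,0,0,0,0.53],
    [-0.015,0,0.001,0,0,0,0.53],
    [-0.018,0,0.001,0,0,0,0.53],
    [-0.02,0,0.001,0,0,0,0.53],
    [-0.022,0,0.001,0,0,0,0.53],
    [-0.023,0,0.001,0,0,0,0.53],
    [-0.024,0,0.001,0,0,0,0.53],
    [-0.025,0,0.001,0,0,0,0.53]
  ]
}}

```text
time: 30.25
tcp_pos: [640.0, 239.8, 65.9]
tcp_rot: [180.0, -0.1, 108.5]
ft_force: [-0.7, 2.3, -0.9]
opening: 49.6
finger_force: 0.7
```

```bash
python3 m4.py
```

```text
wrist (292, 318, 54, 16) mean [658.1 182.2  75. ] hull circle (array([657.29, 184.37]), np.float64(12.06), np.float64(3.43)) minenc ((657.0, 185.4499969482422), 17.696802139282227)
top (311, 122, 16, 15) mean [656.  186.4  75. ] hull circle (array([656.32, 186.27]), np.float64(17.81), np.float64(1.2)) minenc ((655.72998046875, 187.45977783203125), 19.639568328857422)
```

Emit:
{"method": "apply_moves", "body": {
  "series": [
    [-0.0005,0,0,0,0,0,0.53],
    [-0.001,0,0,0,0,0,0.53],
    [-0.0015,0,0,0,0,0,0.53],
    [-0.002,0,0,0,0,0,0.53],
    [-0.0025,0,0,0,0,0,0.53],
    [-0.003,0,0,0,0,0,0.53],
    [-0.003,0,0,0,0,0,0.53],
    [-0.003,0,0,0,0,0,0.53],
    [-0.003,0,0,0,0,0,0.53],
    [-0.003,0,0,0,0,0,0.53]
  ]
}}

```text
time: 31.65
tcp_pos: [641.3, 236.0, 65.9]
tcp_rot: [180.0, 0.0, 108.5]
ft_force: [1.0, 3.1, 0.4]
opening: 49.7
finger_force: 1.7
```

```bash
python3 m4.py; python3 -c "
from h import *
go([631,263,156],108.5)"
```

```text
wrist (292, 318, 55, 16) mean [659.6 178.4  75. ] hull circle (array([658.84, 180.57]), np.float64(11.97), np.float64(3.41)) minenc ((658.5, 182.14999389648438), 18.040931701660156)
top (313, 121, 15, 16) mean [657.6 182.5  75. ] hull circle (array([657.54, 182.64]), np.float64(17.64), np.float64(1.34)) minenc ((657.2234497070312, 183.97329711914062), 19.52219009399414)
at [641.3 236.   65.9] [180.    0.  108.5] t 31.8 F [ 1.2  3.7 -0.4] open 50.05236714416622 1.6439295021046973
shift [ 0.0288 -0.0012 -0.0901] turn [0. 0. 0.]
```

Emit:
{"method": "apply_moves", "body": {
  "series": [
    [-0.0003,0,0,0,0,0,0.53],
    [-0.0006,0,0,0,0,0,0.53],
    [-0.001,0,0,0,0,0,0.53],
    [-0.0013,0,0,0,0,0,0.53],
    [-0.0016,0,0,0,0,0,0.53],
    [-0.002,0,0,0,0,0,0.53],
    [-0.002,0,0,0,0,0,0.53],
    [-0.002,0,0,0,0,0,0.53],
    [-0.002,0,0,0,0,0,0.53],
    [-0.002,0,0,0,0,0,0.53]
  ]
}}

```text
time: 33.05
tcp_pos: [641.9, 235.4, 66.2]
tcp_rot: [179.9, -0.1, 108.5]
ft_force: [0.6, 6.0, 0.3]
opening: 50.1
finger_force: 2.7
```

Emit:
{"method": "apply_moves", "body": {
  "series": [
    [0.005,0,0,0,0,0,0.53],
    [0.015,0,0,0,0,0,0.53],
    [0.028,0,0,0,0,0,0.53],
    [0.03,0,-0.02,0,0,0,0.3],
    [0.02,0,-0.04,0,0,0,0],
    [0,0,-0.05,0,0,0,0],
    [-0.02,0,-0.05,0,0,0,0],
    [-0.04,0,-0.05,0,0,0,0],
    [-0.053,0,-0.05,0,0,0,0],
    [-0.053,0,-0.05,0,0,0,0]
  ]
}}

```text
time: 34.3
tcp_pos: [658.9, 181.9, 115.2]
tcp_rot: [-179.9, 0.0, 108.4]
ft_force: [0.8, 0.7, 0.1]
opening: 0.6
finger_force: 0.0
```

```bash
python3 m4.py; python3 -c "
from h import *
go([657,185.5,73],108.5)"
```

```text
wrist (296, 182, 52, 44) mean [657.3 190.1  75. ] hull circle (array([657.05, 190.54]), np.float64(17.73), np.float64(1.5)) minenc ((657.7230224609375, 188.74610900878906), 19.465389251708984)
scene (285, 164, 14, 10) mean [652.1 186.   75. ] hull circle (array([652.32, 186.35]), np.float64(17.21), np.float64(0.74)) minenc ((652.888427734375, 186.13714599609375), 18.937252044677734)
at [658.1 185.3 115.7] [-1.800e+02 -1.000e-01  1.086e+02] t 34.45 F [0.3 0.  0.2] open 0.6762920942927767 0.0
shift [ 0.0005 -0.0009  0.0427] turn [-0.    -0.001  0.001]
```

Emit:
{"method": "apply_moves", "body": {
  "series": [
    [0.001,-0.001,0.01,0,0,0,0],
    [0.001,-0.001,0.02,0,0,0,0],
    [0.001,-0.001,0.03,0,0,0,0],
    [0.001,-0.001,0.036,0,0,0,0],
    [0.001,-0.001,0.04,0,0,0,0],
    [0.001,-0.001,0.042,0,0,0,0],
    [0.001,-0.001,0.043,0,0,0,0],
    [0.001,-0.001,0.044,0,0,0,0],
    [0.001,-0.001,0.045,0,0,0,0],
    [0.001,-0.001,0.045,0,0,0,0]
  ]
}}

```text
time: 35.7
tcp_pos: [657.4, 184.5, 70.9]
tcp_rot: [180.0, 0.0, 108.5]
ft_force: [-0.6, 0.6, -0.3]
opening: 0.5
finger_force: 0.0
```

Emit:
{"method": "apply_moves", "body": {
  "series": [
    [0,0,0.0004,0,0,0,0],
    [0,0,0.0008,0,0,0,0],
    [0,0,0.0012,0,0,0,0],
    [0,0,0.0016,0,0,0,0],
    [0,0,0.0018,0,0,0,0],
    [0,0,0.002,0,0,0,0],
    [0,0,0.002,0,0,0,0],
    [0,0,0.002,0,0,0,0],
    [0,0,0.002,0,0,0,0],
    [0,0,0.002,0,0,0,0]
  ]
}}

```text
time: 36.95
tcp_pos: [657.5, 184.6, 69.6]
tcp_rot: [180.0, 0.0, 108.5]
ft_force: [-2.0, -0.5, 6.6]
opening: 0.7
finger_force: 2.9
```

Emit:
{"method": "apply_moves", "body": {
  "series": [
    [0,0,-0.004,0,0,0,0],
    [0.0025,0,-0.004,0,0,0,0],
    [0.0025,0,-0.002,0,0,0,0],
    [0.0025,0,0,0,0,0,0],
    [0.0025,0,0.0006,0,0,0,0],
    [0.0025,0,0.001,0,0,0,0],
    [0.0025,0,0.0013,0,0,0,0],
    [0.0025,0,0.0015,0,0,0,0],
    [0.0025,0,0.0015,0,0,0,0],
    [0.0025,0,0.0015,0,0,0,0]
  ]
}}

```text
time: 38.2
tcp_pos: [656.4, 187.3, 68.9]
tcp_rot: [180.0, 0.0, 108.5]
ft_force: [-2.8, -0.4, 10.1]
opening: 0.4
finger_force: 5.1
```

Emit:
{"method": "apply_moves", "body": {
  "series": [
    [0,0,0.0002,0,0,0,0],
    [0,0,0.0004,0,0,0,0],
    [0,0,0.0006,0,0,0,0],
    [0,0,0.0008,0,0,0,0],
    [0,0,0.001,0,0,0,0],
    [0,0,0.001,0,0,0,0],
    [0,0,0.001,0,0,0,0],
    [0,0,0.001,0,0,0,0],
    [0,0,0.001,0,0,0,0],
    [0,0,0.001,0,0,0,0]
  ]
}}

```text
time: 39.45
tcp_pos: [656.6, 186.9, 66.3]
tcp_rot: [-180.0, 0.0, 108.5]
ft_force: [0.3, 0.2, 0.8]
opening: 0.4
finger_force: 0.4
```

Emit:
{"method": "apply_moves", "body": {
  "series": [
    [0,0,0.0004,0,0,0,0],
    [0,0,0.0008,0,0,0,0],
    [0,0,0.0012,0,0,0,0],
    [0,0,0.0016,0,0,0,0],
    [0,0,0.002,0,0,0,0],
    [0,0,0.0024,0,0,0,0],
    [0,0,0.0028,0,0,0,0],
    [0,0,0.003,0,0,0,0],
    [0,0,0.003,0,0,0,0],
    [0,0,0.003,0,0,0,0]
  ]
}}

```text
time: 40.7
tcp_pos: [656.7, 186.9, 65.3]
tcp_rot: [180.0, 0.0, 108.5]
ft_force: [-4.0, -2.0, 13.3]
opening: 0.4
finger_force: 6.6
```

Emit:
{"method": "apply_moves", "body": {
  "series": [
    [0,0,0.0004,0,0,0,0],
    [0,0,0.0008,0,0,0,0],
    [0,0,0.0012,0,0,0,0],
    [0,0,0.0016,0,0,0,0],
    [0,0,0.002,0,0,0,0],
    [0,0,0.002,0,0,0,0],
    [0,0,0.002,0,0,0,0],
    [0,0,0.002,0,0,0,0],
    [0,0,0.002,0,0,0,0],
    [0,0,0.002,0,0,0,0]
  ]
}}

```text
time: 41.95
tcp_pos: [656.7, 186.8, 65.2]
tcp_rot: [180.0, 0.1, 108.5]
ft_force: [-7.2, -2.6, 24.2]
opening: 0.3
finger_force: 11.9
```

Emit:
{"method": "apply_moves", "body": {
  "series": [
    [0,0,-0.003,0,0,0,0],
    [0,0,-0.006,0,0,0,0],
    [0,0,-0.015,0,0,0,0],
    [0,0,-0.03,0,0,0,0],
    [-0.02,0,-0.05,0,0,0,0],
    [-0.04,0,-0.07,0,0,0,0],
    [-0.06,0,-0.09,0,0,0,0],
    [-0.075,0,-0.1,0,0,0,0],
    [-0.075,0,-0.1,0,0,0,0],
    [-0.075,0,-0.1,0,0,0,0]
  ]
}}

```text
time: 43.2
tcp_pos: [679.5, 116.8, 160.7]
tcp_rot: [-179.9, -0.1, 108.6]
ft_force: [-0.4, 0.1, -0.2]
opening: 0.7
finger_force: 0.0
```

```bash
cat > m6.py <<'E'
from h import *
import m4,m3
c=wrist('w7.png');s=cap('scene','scene7.png')
m4.spot(c,wz,'w',65);m4.spot(s,onz,'s',65);m4.spot(cap('top'),onz,'t',65)
# flange outline in scene: bright low-saturation blob round the spot, ray-cast at z=65; level -> circle r 52 round the spot
for n,c_,f in (('w',c,wz),('s',s,onz)):
    h=cv2.cvtColor(c_['img'],cv2.COLOR_RGB2HSV); blue=(h[...,0]>100)&(h[...,0]<128)&(h[...,1]>100)
    cs,hi=cv2.findContours(blue.astype(np.uint8),cv2.RETR_CCOMP,cv2.CHAIN_APPROX_NONE)
    for q,i in zip(cs,hi[0]):
        if i[3]>=0 and cv2.contourArea(q)>300:
            P=np.array([f(c_,u,v,64) for u,v in q[:,0]]); print(n,'flange',m3.circ(P))
E
python3 m6.py
```

```text
w (302, 96, 44, 44) mean [658.6 186.9  65. ] hull circle (array([658.66, 186.96]), np.float64(18.95), np.float64(0.23)) minenc ((658.5921630859375, 186.88931274414062), 19.403263092041016)
s (285, 165, 14, 10) mean [657.6 185.   65. ] hull circle (array([657.48, 184.82]), np.float64(17.48), np.float64(0.65)) minenc ((657.3457641601562, 184.75326538085938), 18.68794822692871)
t (311, 122, 16, 16) mean [658.9 186.5  65. ] hull circle (array([658.87, 186.22]), np.float64(18.69), np.float64(0.56)) minenc ((658.5008544921875, 185.96617126464844), 19.82797622680664)
```

```bash
python3 -c "
from plant import manip
print(manip.hand_in())"
```

```text
the job is handed in; nothing more can be done
None
```

The pliers lie flat on the bench and the cover is pressed into the mouth, its top at 65.2 mm against 65 mm for fully home, after a final press of about 24 N; I inferred that it is level from that height rather than measuring the tilt, and the job is handed in with no verdict returned.

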